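# Flip the stock flag of the empty incense tray to red

## Robot

A 6-joint arm with a two-finger parallel gripper is mounted at the origin on the work surface. World frame = base frame: x ahead of the robot, y to its left, z up, the work surface at z = 0. Lengths are in m, angles in rad, forces in N, time in s.
With the tool pointing down it reaches from about 0.275 to 0.75 m from the base axis. Payload 10.2 kg.
Tool frame: the origin (TCP) lies midway between the tips of the shut fingers; the grasp point (between the pads) lies 19 mm behind it (env.hold_point_z is the distance from the TCP to the grasp point, in m); x points along the fingers, z is the direction in which the jaws open and shut, and the axes are right-handed (so a half turn about x gives the same grasp; the last joint's range is limited). The gripper opens to 85 mm and grips with 20 to 120 N. Pads are 22 mm wide; open, the fingers measure 114 mm over their backs; the gripper's body (76 mm by 85 mm) begins 54 mm behind the grasp point. The pads swing forward as they close: fully open they stand 13 mm farther back than shut.
Start: joints at [0.911, 0.313, 1.498, -0, 1.331, -0.223], TCP at [0.222, 0.476, 0.207] pointing down, gripper open.
Joint ranges: [-2.94, 2.94], [-0.97, 2.17], [0.19, 2.56], [-1.23, 4.37], [0.02, 3.11], [-2.88, 2.88]. Speed limits (rad/s): [2.39, 2.39, 3.01, 3.14, 3.14, 3.14].

## Interface

Orientations are given as a unit quaternion [x, y, z, w].
In Python, from bench import env, kinematics, monitor, eyes, job gives the robot as it stands. The module is installed in compiled form; this text tells all that it offers. Calls block until the motion is done:
- env.reach(position, orientation): joint-space move of the TCP to a pose.
- env.movel(position, velocity=0.15, frame=None, guard=None): straight line of the TCP; frame=None keeps the orientation; velocity is the mean speed in m/s. With guard (N) it stops when the force on the tool has changed by that much, and returns True; else False.
- env.set_joints(angles): joint-space move.
- env.release() and env.close_gripper(effort=None): open the fingers fully, or close them until they stop; effort is the grip in N (None keeps the last).
- env.hold(seconds).
- kinematics.ik(position, orientation): joint angles nearest the present ones, or None.
- monitor.sense(): the state.
- eyes.grab_frame(name): name is "scene" or "top" or "wrist"; returns a dict with "frame" (384x512x3 uint8, red, green, blue), "mtx" (3x3 intrinsics, pixels), "k1" (the pictures are not rectified: a ray, as slopes to the right and down, at radius r is drawn at 1 + k1 r^2 times it, then the intrinsics apply), "view" (4x4, takes a point from world to camera coordinates). Camera axes: x right, y down, z forward; pixel columns grow to the right and rows downward; lengths in m; the calibration is good to about 2 mm. A picture is of the moment at which its call begins. There is no depth.
A pose or a line that the arm cannot do raises env.MotionError and nothing moves.
- job.hand_in(): hands the job in, once; it reports no verdict.
The state is a dict: "clock": time; "joints": joint angles; "qvel": joint speeds; "joint_efforts": joint torques, N m; "position": TCP position; "ee_rot": TCP orientation; "contact_force": force on the tool from outside, world axes, zero at the start; "ft_torque": the same for the moment, N m; "finger_gap": opening from 0.0 (shut) to 1.0 (fully open).
Only numpy, scipy, OpenCV 4.12 (cv2) and the standard library are available. Lean on these libraries where they do the work, as an engineer would, in place of code of your own. Each camera call takes 0.05 s, during which the arm holds its last target.

## Task

One of the two trays on the shop counter is empty. Push the hinged flag of the marker in front of it over to the other side, so that it lies down flat with its red face up, and draw clear. Leave the other flag green side up, do not lift or shove either marker stand, and leave the tins, the jar, the pot and the burner where they are.

Things in the scene. Friction and masses are not known exactly. Their poses are not given: they have to be found in the camera images.
- stand_empty: The marker stand to work on, about 180 mm in front (robot side) of the empty tray: loose steel plate 120 x 86 x 12 mm, 0.95 kg, carrying a hinged flag. Origin: centre of its underside, on the counter. Its x axis runs across the hinge, to the robot's left (within 0.4 rad of the robot's y axis); its y axis runs along the hinge.
- hinge_empty (a point): Middle of that flag's hinge axis, 85 mm straight above the stand's origin; axes as the stand's. The hinge is held between two posts, 7 mm thick, at y = +-36.5 mm, that end 4 mm above the axis.
- flag_empty (a joint): Angle of that flag, rad: 0 = level to the right (stand's -x), green face up; 1.57 = upright; 3.14 (stop) = level to the left (+x), red face up. Starts at 0 to 0.25. The flag is a plate 4 mm thick, 62 mm wide along the hinge, 4 to 70 mm from the hinge axis, 35 g. The hinge is stiff (0.02 N m): the flag stays where it is left.
- edge_empty (a point): Middle of that flag's free edge, 70 mm from the hinge axis. At the start nothing is below the outer part of the flag but the stand's base, whose top is 73 mm below the hinge: a fingertip, tilted, fits under the free edge from the right and pushes it up and over (under 1 N); pressing near the free edge (under 1 N) then lays it down.
- stand_full: A like stand with a like flag, in front of the full tray; to be left alone. Origin and axes as for stand_empty.
- flag_full (a joint): Angle of that stand's flag, rad, as for flag_empty; starts between 0 and 0.25 (green up) and stays so.
- tray_empty: Wooden open tray 110 (x) x 170 (y) x 35 mm high, walls 5 mm, fixed to the counter, with nothing in it. Origin: centre of its underside.
- tray_full: Wooden open tray 110 (x) x 170 (y) x 35 mm high, walls 5 mm, fixed to the counter, holding two tins. Origin: centre of its underside.
- tin_1: Black and yellow banded tin, 62 mm across, 50 mm high, standing in tray_full. Origin: centre of its underside.
- tin_2: Black and yellow banded tin, 62 mm across, 50 mm high, standing in tray_full. Origin: centre of its underside.
- jar: Loose amber jar with a red lid, 66 mm across, 105 mm high, at the left of the work. Origin: centre of its underside.
- burner: Loose blue ceramic incense burner, 72 mm across at the rim, 90 mm high, at the left of the work, nearer the robot. Origin: centre of its underside.
- pot: Loose black pot with a green lid, 60 mm across, 75 mm high, near the robot. Origin: centre of its underside.
There are look-alikes about, which are no part of the job. Leave any pink look-alike of the burner alone. What is shaped like the jar but yellow is not meant.

How it is judged:
At the end, for the whole second after the job is handed in: The empty tray's flag rests red face up on its left side, within 0.19 rad of level (above 2.95 rad); the other flag stays below 0.5 rad; the stands are level within 30 mm, and the tins, jar, pot and burner upright within 20 mm, of where they began (value of joint flag_empty above 2.95 rad and velocity of joint flag_empty between -0.05 and 0.05 rad/s and value of joint flag_full below 0.5 rad and distance of each of stand_empty, stand_full from where it was at the start of the episode below 0.03 m and angle between each of stand_empty, stand_full's own z axis and vertical below 0.05 rad and linear speed of stand_empty below 0.02 m/s and distance of each of tin_1, tin_2, jar, burner, pot from where it was at the start of the episode below 0.02 m and angle between each of tin_1, tin_2, jar, burner, pot's own z axis and vertical below 0.1 rad); the robot touches nothing.
It fails at once if a marker stand is lifted, tipped or shoved (more than 30 mm or 0.2 rad) (distance of any of stand_empty, stand_full from where it was at the start of the episode above 0.03 m or angle between any of stand_empty, stand_full's own z axis and vertical above 0.2 rad).
It fails at once if any marker stand is raised off the counter by more than 12 mm (height (world z) of any of stand_empty, stand_full above 0.012 m).
It fails at once if the full tray's flag is turned (past 0.6 rad) (value of joint flag_full above 0.6 rad).
It fails at once if a tin, the jar, the pot or the burner is carried or knocked away (more than 20 mm) (distance of any of tin_1, tin_2, jar, burner, pot from where it was at the start of the episode above 0.02 m).
It also fails if it takes over 38 s, if anything falls off the work surface, if the arm or the gripper's body presses on something with over 40 N, if the wrist force passes 120 N, or if a joint passes its speed limit or range.

## Working session

There is one attempt and no reset: what is moved stays moved. The work goes in short steps, each a Python script; the robot and the scene stay as the last script left them, time stands still between calls to the robot, and variables do not carry over. Pictures are saved under pics/ and viewed, and the job is handed in when it is done.

```bash
mkdir -p pics; cat > h.py <<'E'
import numpy as np, cv2
from bench import env, kinematics, monitor, eyes, job
def snap(n,tag):
    d=eyes.grab_frame(n); cv2.imwrite(f'pics/{tag}.png',d['frame'][:,:,::-1]); np.savez(f'pics/{tag}.npz',**{k:np.array(v) for k,v in d.items()}); return d
def load(tag): return dict(np.load(f'pics/{tag}.npz'))
def ray(d,u,v):
    K=d['mtx'];k=float(d['k1'])
    p=cv2.undistortPoints(np.array([[[u,v]]],float),K,np.array([k,0,0,0.]))[0,0]
    V=d['view'];R=V[:3,:3];o=-R.T@V[:3,3];w=R.T@np.array([p[0],p[1],1]);return o,w/np.linalg.norm(w)
def onz(d,u,v,z):
    o,w=ray(d,u,v);return o+w*(z-o[2])/w[2]
def tri(a,b):
    A=np.zeros((3,3));q=np.zeros(3)
    (o1,w1),(o2,w2)=a,b
    for o,w in(a,b):
        P=np.eye(3)-np.outer(w,w);A+=P;q+=P@o
    x=np.linalg.solve(A,q);n=np.cross(w1,w2);n/=np.linalg.norm(n);return x,abs((o1-o2)@n)
def proj(d,X):
    V=d['view'];r=V[:3,:3]@X+V[:3,3];s=r[:2]/r[2];s=s*(1+float(d['k1'])*(s@s));return d['mtx'][:2,:2]@s+d['mtx'][:2,2]
E
python3 - <<'E'
from h import *
for n in('scene','top','wrist'):
    d=snap(n,n+'0'); print(n,d['k1'],(-d['view'][:3,:3].T@d['view'][:3,3]).round(3))
s=monitor.sense();print(s['clock'],s['position'],s['ee_rot'])
E
```

```text
scene -0.1127756844578205 [0.877 0.618 0.663]
top -0.006780129044959196 [0.457 0.085 1.158]
wrist 0.024130453714246214 [0.148 0.511 0.373]
0.15 [0.22197949 0.47553981 0.20647216] [-0.37988938  0.59678679  0.3796739   0.59613532]
```

View pics/scene0.png

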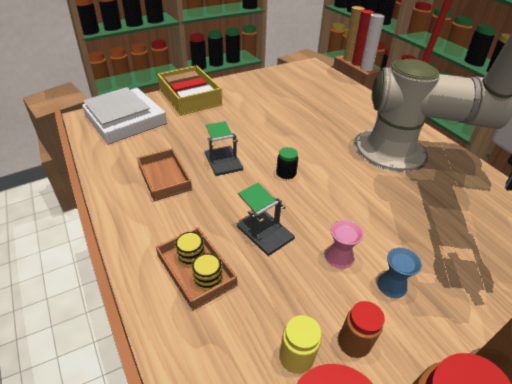

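View pics/top0.png

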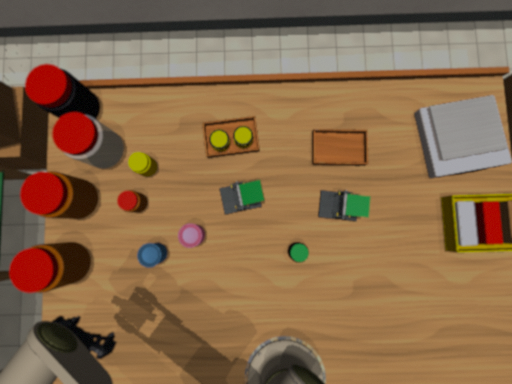

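View pics/wrist0.png

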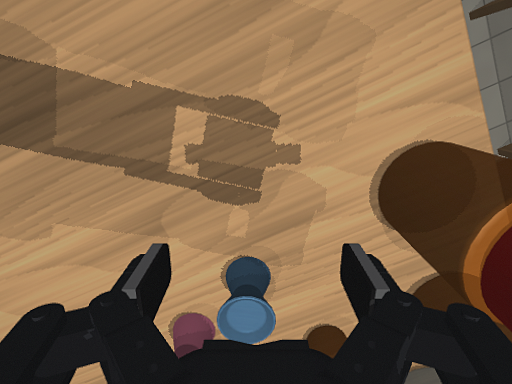

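The empty tray is the right one in the top view (340,148). Its stand is at about (343,205), with the green flag pointing right (356,206). The full tray is at (231,138), and the pot with the green lid is at (299,252), clear of the stand. I'll zoom in.

```bash
python3 - <<'E'
from h import *
a=cv2.imread('pics/top0.png')[175:235,300:390];b=cv2.imread('pics/scene0.png')[110:185,190:260]
a=cv2.resize(a,None,fx=8,fy=8,interpolation=2);b=cv2.resize(b,None,fx=8,fy=8,interpolation=2)
cv2.imwrite('pics/za.png',a);cv2.imwrite('pics/zb.png',b)
for t in('top0','scene0'):
    im=cv2.imread(f'pics/{t}.png');hs=cv2.cvtColor(im,40)
    m=cv2.inRange(hs,(45,120,60),(80,255,255))
    for c in cv2.findContours(m,0,1)[0]:
        if cv2.contourArea(c)>80: print(t,cv2.contourArea(c),cv2.boundingRect(c),cv2.boxPoints(cv2.minAreaRect(c)).round(1).tolist())
E
```

```text
top0 245.5 (290, 243, 19, 19) [[286.79998779296875, 256.3999938964844], [294.79998779296875, 240.39999389648438], [310.79998779296875, 248.39999389648438], [302.79998779296875, 264.3999938964844]]
top0 437.5 (346, 194, 24, 23) [[345.3999938964844, 215.3000030517578], [347.3999938964844, 193.6999969482422], [369.79998779296875, 195.6999969482422], [367.79998779296875, 217.3000030517578]]
top0 417.5 (239, 180, 25, 25) [[238.60000610351562, 183.6999969482422], [259.20001220703125, 179.3000030517578], [263.79998779296875, 200.89999389648438], [243.1999969482422, 205.3000030517578]]
scene0 486.0 (239, 184, 36, 28) [[238.6999969482422, 193.3000030517578], [254.6999969482422, 178.6999969482422], [274.0, 200.0], [258.0, 214.60000610351562]]
scene0 157.0 (280, 148, 17, 13) [[280.0, 148.0], [296.0, 148.0], [296.0, 160.0], [280.0, 160.0]]
scene0 214.0 (207, 122, 24, 16) [[206.8000030517578, 124.9000015258789], [227.8000030517578, 121.0999984741211], [230.10000610351562, 133.6999969482422], [209.10000610351562, 137.5]]
scene0 91.5 (478, 25, 17, 10) [[476.3999938964844, 31.399999618530273], [478.3999938964844, 23.600000381469727], [494.6000061035156, 27.600000381469727], [492.6000061035156, 35.400001525878906]]
```

View pics/za.png

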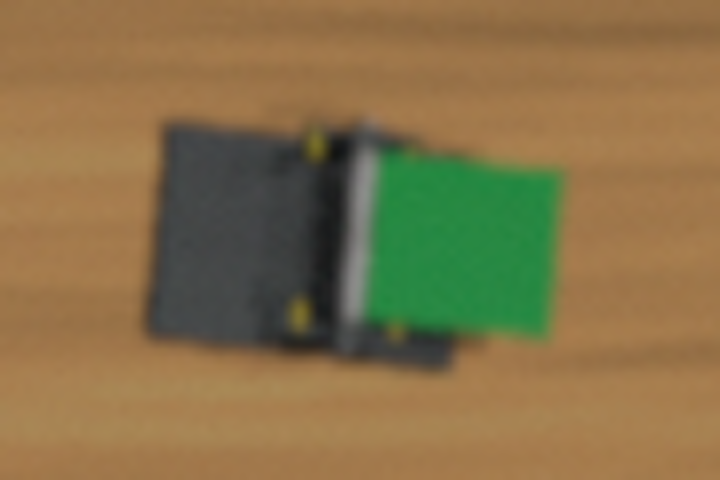

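View pics/zb.png

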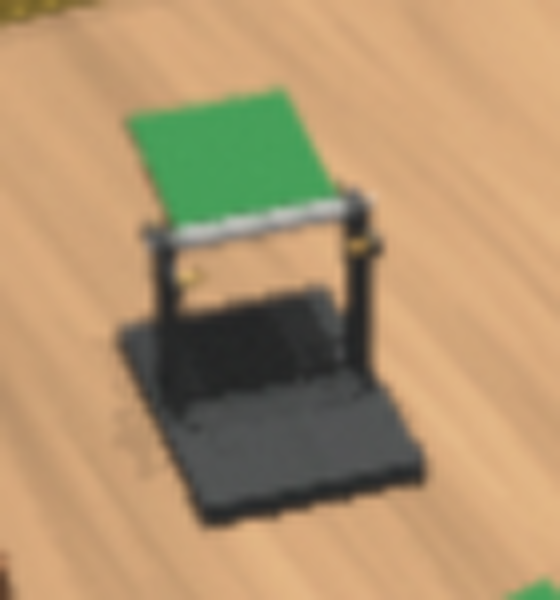

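```bash
python3 - <<'E'
from h import *
t,s=load('top0'),load('scene0')
A={'hf':(372,152),'ff':(565,172),'fn':(550,340),'hn':(365,320)};B={'hf':(178,225),'ff':(127,118),'fn':(287,90),'hn':(338,197)}
T={}
for k in A:
    f=lambda p,o:((p[0]+.5)/8-.5+o[0],(p[1]+.5)/8-.5+o[1])
    X,e=tri(ray(t,*f(A[k],(300,175))),ray(s,*f(B[k],(190,110))));T[k]=X;print(k,X.round(4),e.round(4))
print('h-f',np.linalg.norm(T['hf']-T['ff']),np.linalg.norm(T['hn']-T['fn']),'w',np.linalg.norm(T['hf']-T['hn']),np.linalg.norm(T['ff']-T['fn']))
# base corners top face z=.012
for p in((165,124),(150,336),(450,366)):
    print('base',onz(t,(p[0]+.5)/8-.5+300,(p[1]+.5)/8-.5+175,.012).round(4))
for p in((122,335),(205,515),(425,470),(325,292)):
    print('bases',onz(s,(p[0]+.5)/8-.5+190,(p[1]+.5)/8-.5+110,.012).round(4))
for n,p in dict(postf=(365,120),postn=(347,350)).items(): print(n,onz(t,(p[0]+.5)/8-.5+300,(p[1]+.5)/8-.5+175,.089).round(4))
print('pot',onz(t,299,252,.075))
for p in((313,130),(367,163)): print('tray',onz(t,*p,.035))
for p in((220,192),(263,180),(264,206)): print('full',onz(t,*p,.06))
E
```

```text
hf [ 0.5436 -0.1923  0.0912] 0.0025
ff [ 0.5338 -0.2604  0.0962] 0.0022
fn [ 0.4727 -0.2508  0.0965] 0.0012
hn [ 0.4825 -0.1872  0.0878] 0.0024
h-f 0.06897215352684388 0.0649273987548602 w 0.06142759707313231 0.06179545232714158
base [ 0.5623 -0.1317  0.012 ]
base [ 0.4794 -0.1217  0.012 ]
base [ 0.4644 -0.2377  0.012 ]
bases [ 0.5493 -0.2455  0.012 ]
bases [ 0.5671 -0.13    0.012 ]
bases [ 0.4852 -0.1164  0.012 ]
bases [ 0.4669 -0.2351  0.012 ]
postf [ 0.5546 -0.1904  0.089 ]
postn [ 0.4708 -0.1791  0.089 ]
pot [ 0.37658775 -0.04905046  0.075     ]
tray [ 0.75026175 -0.11429355  0.035     ]
tray [ 0.64024707 -0.27649949  0.035     ]
full [0.56083681 0.17991424 0.06      ]
full [0.59355765 0.04869161 0.06      ]
full [0.51469026 0.04825633 0.06      ]
```

```bash
cat > plan.py <<'E'
from h import *
from scipy.spatial.transform import Rotation as Ro
O=np.array([0.515,-0.184,0.085]); ex=np.array([0.152,0.988,0]);ex/=np.linalg.norm(ex); ez=np.array([0,0,1.]); ey=np.cross(ez,ex)
def w(v): return v[0]*ex+v[1]*ez
def rot(a,sg):
    x=w((np.sin(a),-np.cos(a)));z=sg*ey;return Ro.from_matrix(np.c_[x,np.cross(z,x),z]).as_quat()
def pose(th,off=0,L=.015,h=.011,a=None,sg=1):
    if a is None: a=np.radians(60) if th<np.radians(30) else np.radians(60)*(np.pi-th)/np.radians(150)
    f=np.array((-np.cos(th),np.sin(th)));nb=np.array((-np.sin(th),-np.cos(th)))
    d=np.array((np.sin(a),-np.cos(a)));pu=np.array((np.cos(a),np.sin(a)))
    C=.07*f+.002*nb+L*d if a+th<np.pi/2 else (.07-L)*f+.002*nb
    return O+w(C-h*pu-off*d),rot(a,sg)
E
python3 - <<'E'
from plan import *
s=monitor.sense();R=Ro.from_quat(s['ee_rot']);d=load('wrist0');V=d['view'];c=-V[:3,:3].T@V[:3,3]
print('cam in tool',R.inv().apply(c-s['position']).round(3))
for sg in(1,-1):
    q=rot(np.radians(60),sg);print(sg,'tool y up',Ro.from_quat(q).as_matrix()[2,1].round(2))
    for th,off in[(-15,.16),(-15,.1),(-15,0),(0,0),(30,0),(60,0),(90,0),(120,0),(150,0),(180,0)]:
        p,q=pose(np.radians(th),off,sg=sg);j=kinematics.ik(p,q);print(th,p.round(3),None if j is None else np.round(j,2))
E
```

```text
cam in tool [-0.167  0.082  0.   ]
1 tool y up -0.87
-15 [ 0.485 -0.38   0.128] [-1.1   1.06  0.78  0.65  2.14  2.3 ]
-15 [ 0.493 -0.329  0.098] [-1.05  1.01  0.98  0.63  2.    2.24]
-15 [ 0.506 -0.243  0.048] [-0.97  0.97  1.22  0.65  1.8   2.18]
0 [ 0.505 -0.246  0.066] [-0.98  0.94  1.22  0.65  1.82  2.19]
30 [ 0.507 -0.238  0.101] [-0.97  0.88  1.23  0.67  1.86  2.23]
60 [ 0.509 -0.22   0.123] [-0.91  0.73  1.31  0.58  1.72  2.28]
90 [ 0.513 -0.195  0.134] [-0.83  0.6   1.4   0.48  1.56  2.36]
120 [ 0.517 -0.168  0.129] [-0.72  0.51  1.48  0.36  1.39  2.47]
150 [ 0.52  -0.149  0.112] [-0.6   0.47  1.55  0.2   1.22  2.62]
180 [ 0.522 -0.141  0.087] [-0.48  0.47  1.61 -0.    1.07  2.81]
-1 tool y up 0.87
-15 [ 0.485 -0.38   0.128] [-1.1   1.06  0.78  0.65  2.14 -0.84]
-15 [ 0.493 -0.329  0.098] [-1.05  1.01  0.98  0.63  2.   -0.9 ]
-15 [ 0.506 -0.243  0.048] [-0.97  0.97  1.22  0.65  1.8  -0.96]
0 [ 0.505 -0.246  0.066] [-0.98  0.94  1.22  0.65  1.82 -0.95]
30 [ 0.507 -0.238  0.101] [-0.97  0.88  1.23  0.67  1.86 -0.91]
60 [ 0.509 -0.22   0.123] [-0.91  0.73  1.31  0.58  1.72 -0.86]
90 [ 0.513 -0.195  0.134] [-0.83  0.6   1.4   0.48  1.56 -0.78]
120 [ 0.517 -0.168  0.129] [-0.72  0.51  1.48  0.36  1.39 -0.67]
150 [ 0.52  -0.149  0.112] [-0.6   0.47  1.55  0.2   1.22 -0.52]
180 [ 0.522 -0.141  0.087] [-0.48  0.47  1.61 -0.    1.07 -0.33]
```

```bash
python3 - <<'E'
from plan import *
env.close_gripper(20)
s=monitor.sense();p=s['position'].copy() if hasattr(s['position'],'copy') else np.array(s['position']);p=np.array(p);p[2]=.36
env.movel(p,velocity=.2)
P,q=pose(np.radians(-15),.13,sg=-1)
env.reach(P+[0,0,.12],q); print(monitor.sense()['clock'])
snap('wrist','w1');env.movel(P,velocity=.2)
snap('wrist','w2');snap('scene','s2');snap('top','t2')
s=monitor.sense();print(s['clock'],s['position'],P,s['contact_force'],s['finger_gap'])
a=[cv2.imread(f'pics/{n}.png') for n in('w2','s2')]
cv2.imwrite('pics/m2.png',np.hstack([cv2.resize(a[0],(400,300)),cv2.resize(a[1][60:260,130:397],(400,300))]))
E
```

```text
5.0417
5.9917 [ 0.48908393 -0.35458159  0.11433026] [ 0.48881726 -0.35418781  0.11292454] [4.84787794e-01 5.46715129e-03 2.87691485e-04] 0.0013902063303645865
```

View pics/m2.png

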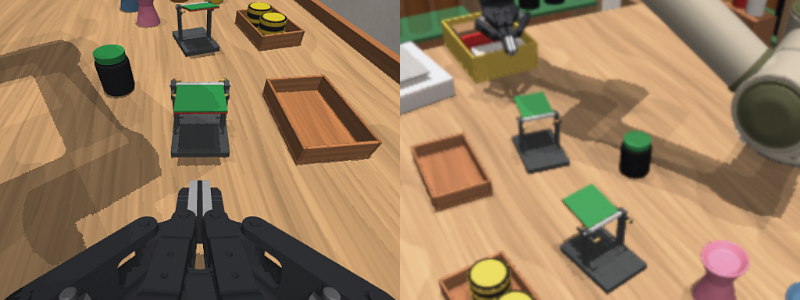

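View pics/w1.png

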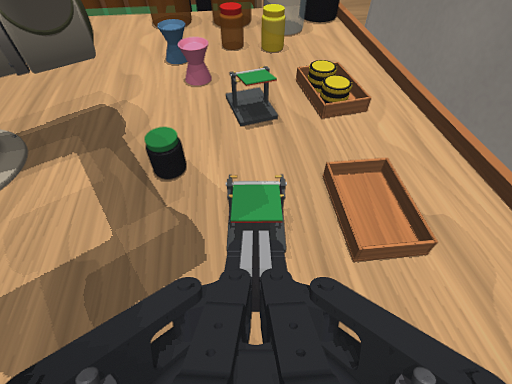

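Both wrist views show the fingers lined up with the flag: its free edge runs from about (230,221) to (283,221) in w1. I'll triangulate that edge from the two wrist positions.

```bash
python3 - <<'E'
from plan import *
C={}
for t in('w1','w2'):
    im=cv2.imread(f'pics/{t}.png');m=cv2.inRange(cv2.cvtColor(im,40),(45,120,50),(80,255,255))
    cs=[c for c in cv2.findContours(m,0,1)[0] if cv2.contourArea(c)>700 and 200<cv2.boundingRect(c)[0]<260]
    c=max(cs,key=cv2.contourArea);q=cv2.approxPolyDP(c,5,True)[:,0];print(t,cv2.contourArea(c),q.tolist())
    b=[tuple(p) for p in q[np.argsort(q[:,1])]]
    C[t]=sorted(b[-2:])+sorted(b[:2])
d1,d2=load('w1'),load('w2')
for i in range(4):
    X,e=tri(ray(d1,*map(float,C['w1'][i])),ray(d2,*map(float,C['w2'][i])));r=X-O;print(X.round(4),e.round(4),'stand frame x,y,z',(r@ex).round(4),(r@ey).round(4),r[2].round(4))
s=load('s2')
E
```

```text
w1 1689.5 [[234, 185], [231, 220], [282, 220], [278, 185]]
w2 2114.0 [[227, 109], [223, 143], [290, 142], [285, 109]]
[ 0.4759 -0.2479  0.0931] 0.0001 stand frame x,y,z -0.0691 0.0289 0.0081
[ 0.5356 -0.2588  0.0958] 0.0008 stand frame x,y,z -0.0708 -0.0317 0.0108
[ 0.485  -0.1874  0.0877] 0.0009 stand frame x,y,z -0.0079 0.0292 0.0027
[ 0.5447 -0.1965  0.0878] 0.0007 stand frame x,y,z -0.0078 -0.0312 0.0028
```

The height (edge about 9 mm above the hinge, so roughly 0.1 rad), width (61 mm) and length agree with the text. Next I'll insert the finger and lift the flag to about upright.

```bash
python3 - <<'E'
from plan import *
p,q=pose(np.radians(-15),0,sg=-1)
print(env.movel(p,velocity=.12,frame=q,guard=4))
snap('scene','s3')
for th in range(0,106,15):
    p,q=pose(np.radians(th),0,sg=-1)
    g=env.movel(p,velocity=.07,frame=q,guard=6);s=monitor.sense();print(th,g,s['clock'],(s['position']-p).round(4),s['contact_force'].round(2))
    if g:break
snap('scene','s4');snap('wrist','w4')
a=[cv2.imread(f'pics/{n}.png')[60:260,130:397] for n in('s3','s4')]
cv2.imwrite('pics/m4.png',np.hstack([cv2.resize(x,(400,300)) for x in a]))
E
```

```text
False
0 False 7.6833 [ 0.0001 -0.0003  0.0005] [-0.42  0.47 -0.07]
15 False 8.0917 [ 0.0001 -0.0001  0.0004] [-0.97  0.37 -0.25]
30 False 8.5 [0.0001 0.0001 0.0004] [-0.01 -0.35 -0.37]
45 False 8.8583 [0.     0.0001 0.0002] [-0.27  0.51  0.38]
60 True 9.15 [0.0002 0.0008 0.0004] [0.38 0.26 0.21]
```

View pics/m4.png

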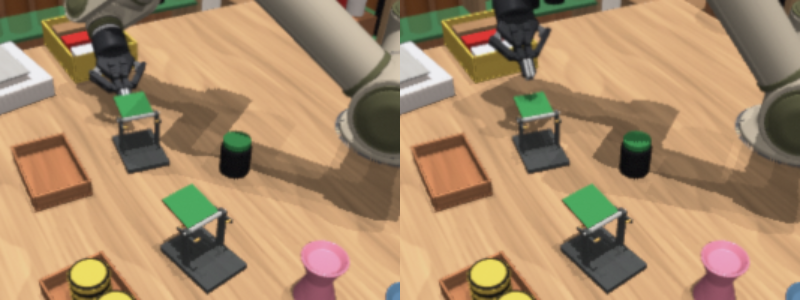

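View pics/w4.png

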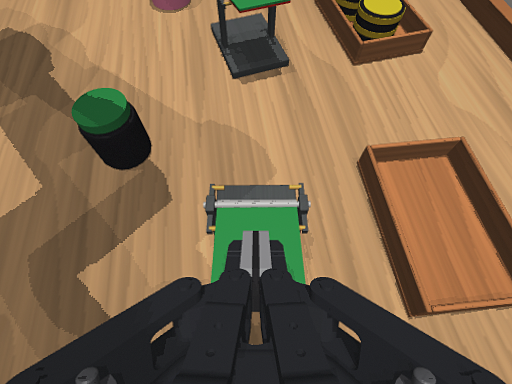

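```bash
python3 - <<'E'
from h import *
a=[cv2.imread(f'pics/{n}.png')[85:175,180:260] for n in('s3','s4')]
cv2.imwrite('pics/z4.png',np.hstack([cv2.resize(x,(400,450),interpolation=2) for x in a]))
E
```

```text
(no output)
```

View pics/z4.png

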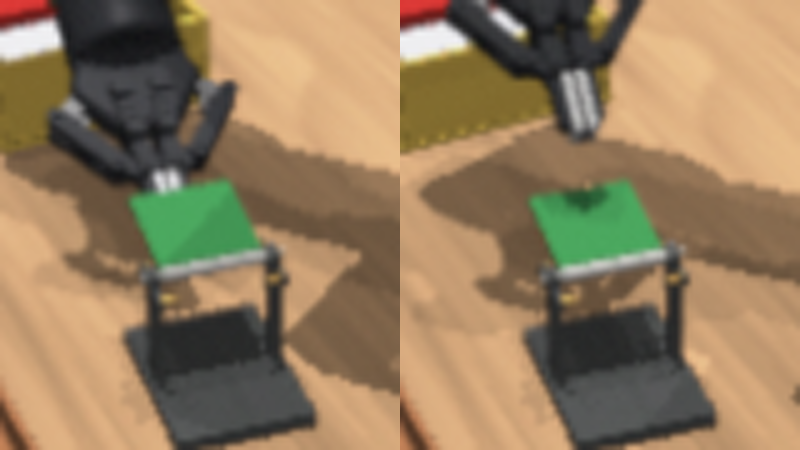

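The tip is hidden under the flag's edge in the left picture but above the flag in the right one, at about (216,112) in s4, and the flag hasn't moved. I'll check the TCP and tip projection.

```bash
python3 - <<'E'
from plan import *
s=monitor.sense();p=s['position'];R=Ro.from_quat(s['ee_rot']).as_matrix();print(s['clock'],p,R.round(2).tolist(),s['finger_gap'],s['contact_force'])
for t in('s4','w4'):
    d=load(t)
    for k in(0,.01,.02):
        print(t,k,proj(d,p-k*R[:,0]).round(1),proj(d,p-k*R[:,0]+.011*R[:,1]).round(1),proj(d,p-k*R[:,0]-.011*R[:,1]).round(1))
im=cv2.imread('pics/w4.png')[190:290,190:330];cv2.imwrite('pics/zw4.png',cv2.resize(im,None,fx=5,fy=5,interpolation=2))
E
```

```text
9.25 [ 0.50927952 -0.21928297  0.12314456] [[0.11, 0.1, 0.99], [0.73, 0.67, -0.15], [-0.67, 0.74, -0.0]] 0.003718687299076232 [ 0.49884985 -0.07178993 -0.26177108]
s4 0 [218.7 120.8] [219.3 119.6] [218.1 122. ]
s4 0.01 [217.9 117.5] [218.5 116.3] [217.3 118.8]
s4 0.02 [217.1 114.3] [217.7 113. ] [216.5 115.5]
w4 0 [254.9 225.9] [254.9 209.6] [254.9 241.7]
w4 0.01 [254.9 233.5] [254.9 216.4] [254.9 249.9]
w4 0.02 [254.9 241.9] [254.9 224. ] [254.8 259.1]
```

View pics/zw4.png

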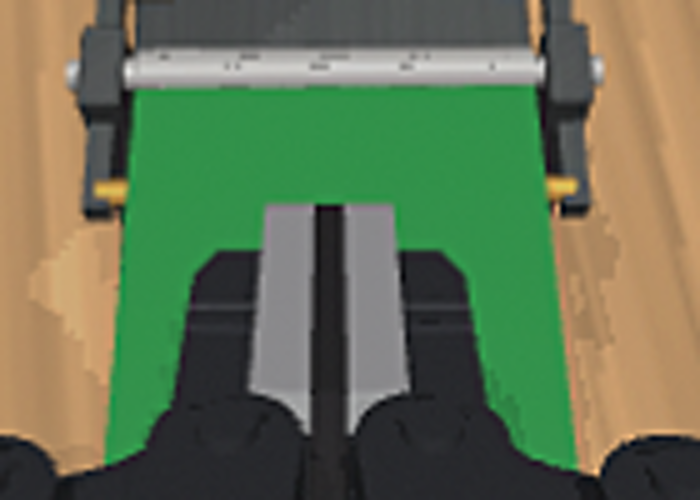

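```bash
python3 - <<'E'
from plan import *
s=monitor.sense();p=s['position'];R=Ro.from_quat(s['ee_rot']).as_matrix()
a,b=load('w4'),load('s4')
for q in((216.6,111),(216.6,112.6)):
    X,e=tri(ray(a,256,231),ray(b,*q));print(X,e,'tool frame',(R.T@(X-p)).round(4))
# flag free edge corners triangulated wrist w4? project measured flag corners
for X in([.4759,-.2479,.0931],[.5356,-.2588,.0958],[.485,-.1874,.0877],[.5447,-.1965,.0878]): print(proj(b,np.array(X)).round(1),proj(a,np.array(X)).round(1))
im=cv2.imread('pics/s4.png')[90:140,190:250];cv2.imwrite('pics/zs4.png',cv2.resize(im,None,fx=12,fy=12,interpolation=2))
E
```

```text
[ 0.50838391 -0.23223644  0.14846605] 0.0009117084377743718 tool frame [-0.0266  0.01    0.001 ]
[ 0.50891882 -0.23077224  0.1442002 ] 0.0015284999700801718 tool frame [-0.0226  0.0079  0.0014]
[225.1 122.5] [211.1 291. ]
[205.5 124.9] [304.8 293.1]
[231.4 134.5] [217.7 209.1]
[211.4 138.2] [296. 209.]
```

View pics/zs4.png

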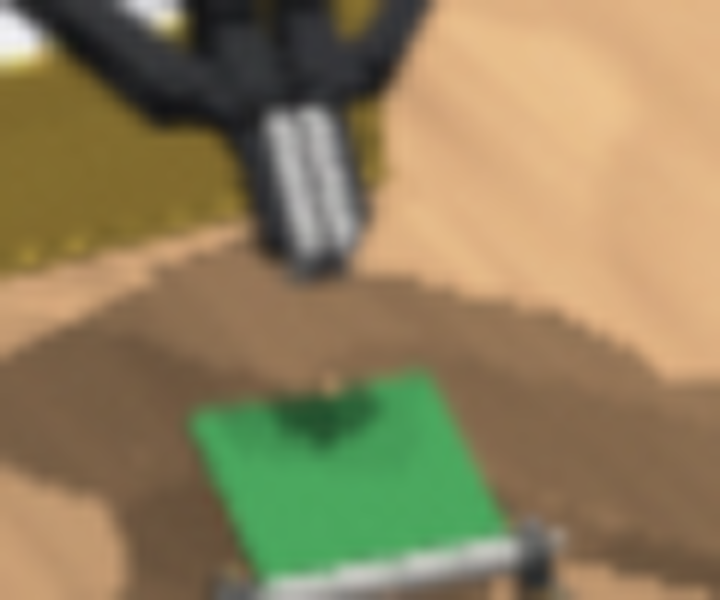

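Two views put the real fingertips about 23 mm behind the reported TCP. That disagrees with the text and explains why the finger passed outside the flag's edge without catching it. I'll correct for it, back off and try again, checking under the flag.

```bash
cat >> plan.py <<'E'
TIP=.0225
_p=pose
def pose(th,off=0,**k):
    k.setdefault('sg',-1);k.setdefault('L',.018); return _p(th,off-TIP,**k)
E
python3 - <<'E'
from plan import *
for th in range(-15,181,15):
    p,q=pose(np.radians(th)); assert kinematics.ik(p,q) is not None,th
p,q=pose(np.radians(-15),.11);env.movel(p,velocity=.2,frame=q)
snap('wrist','w5');snap('scene','s5')
p,q=pose(np.radians(-15),0);print(env.movel(p,velocity=.12,frame=q))
snap('scene','s6');snap('wrist','w6');snap('top','t6')
s=monitor.sense();print(s['clock'],s['position']-p,s['contact_force'])
im=cv2.imread('pics/s6.png')[85:175,180:260];im=cv2.resize(im,(400,450),interpolation=2)
w_=cv2.resize(cv2.imread('pics/w6.png'),(400,300));w_=cv2.copyMakeBorder(w_,0,150,0,0,0)
cv2.imwrite('pics/m6.png',np.hstack([im,w_]))
E
```

```text
False
11.2333 [ 8.23880118e-06 -6.42115306e-04  1.97010812e-04] [-0.17266176  0.45658455  0.13237735]
```

View pics/m6.png

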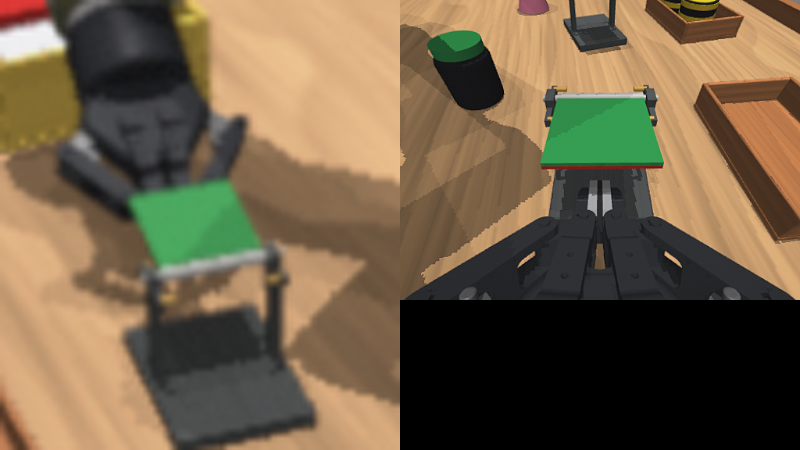

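```bash
python3 - <<'E'
from plan import *
p,q=pose(np.radians(-15),0);R=Ro.from_quat(q).as_matrix()
d5=load('w6')
print('tip upper',proj(d5,p-TIP*R[:,0]+.011*R[:,1]),'edge',proj(d5,O-.07*ex+.009*ez))
# intersect tip ray with upper-face plane of finger
o,w_=ray(d5,256,231);y=R[:,1];t=((p+.009*y-o)@y)/(w_@y);X=o+t*w_;print('tip tool frame',R.T@(X-p),'stand x,z',(X-O)@ex,X[2])
im=cv2.imread('pics/w6.png')[180:290,180:330];cv2.imwrite('pics/zw6.png',cv2.resize(im,None,fx=5,fy=5,interpolation=2))
E
```

```text
tip upper [254.89217175 224.88788488] edge [254.83747337 209.8687045 ]
tip tool frame [-0.025733    0.009       0.00059327] stand x,z -0.055308572765889186 0.05583526447132536
```

View pics/zw6.png

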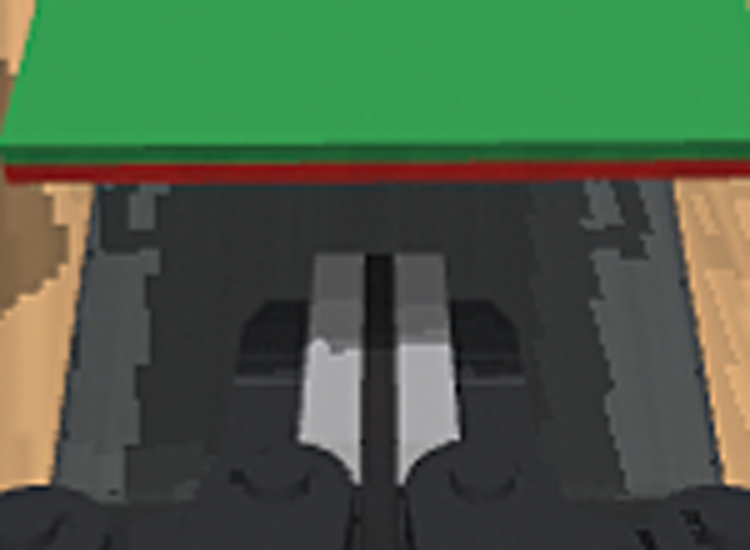

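The shadowed tip in w6 (256,231) lies about 15 mm inside the edge and 35 mm below it, so it's under the flag. Lifting now.

```bash
python3 - <<'E'
from plan import *
for th in range(0,61,15):
    p,q=pose(np.radians(th))
    g=env.movel(p,velocity=.06,frame=q,guard=8);s=monitor.sense();print(th,g,s['clock'],(s['position']-p).round(4),s['contact_force'].round(2),s['finger_gap'])
    if g:break
snap('scene','s7');snap('wrist','w7')
im=cv2.imread('pics/s7.png')[85:175,180:260];im=cv2.resize(im,(400,450),interpolation=2)
w_=cv2.resize(cv2.imread('pics/w7.png'),(400,300));w_=cv2.copyMakeBorder(w_,0,150,0,0,0)
cv2.imwrite('pics/m7.png',np.hstack([im,w_]))
E
```

```text
0 False 11.6917 [ 0.0001 -0.0002  0.0003] [-0.45  0.91 -0.54] 0.0007910179354605275
15 False 12.15 [ 0.0001 -0.      0.0003] [ 0.39  0.42 -0.58] 0.00329217022978387
30 False 12.6083 [0.0001 0.0001 0.0003] [-0.06  0.67 -0.08] 0.004036066788209523
45 False 12.9417 [0.0001 0.0001 0.0004] [-0.13  0.38 -1.11] -0.0026075782844387895
60 False 13.275 [-0.0001  0.0001 -0.0002] [-0.12  0.06  0.13] 0.00037605757620548844
```

View pics/m7.png

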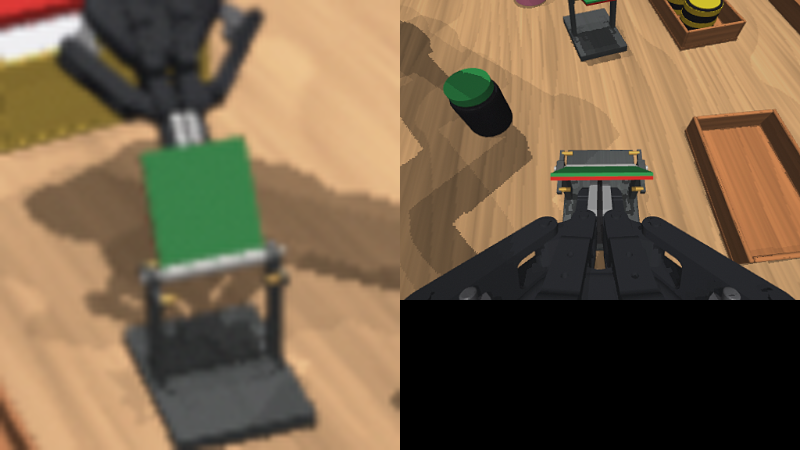

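The flag is rising with the tip behind it, now about 45–50°, and the stand hasn't moved. I'll carry on over the top.

```bash
python3 - <<'E'
from plan import *
for th in range(75,151,15):
    p,q=pose(np.radians(th))
    g=env.movel(p,velocity=.06,frame=q,guard=8);s=monitor.sense();print(th,g,s['clock'],(s['position']-p).round(4),s['contact_force'].round(2))
    if g:break
snap('scene','s8');snap('wrist','w8')
im=cv2.imread('pics/s8.png')[85:175,180:260];im=cv2.resize(im,(400,450),interpolation=2)
w_=cv2.resize(cv2.imread('pics/w8.png'),(400,300));w_=cv2.copyMakeBorder(w_,0,150,0,0,0)
cv2.imwrite('pics/m8.png',np.hstack([im,w_]))
E
```

```text
75 False 13.7083 [-0.0001  0.0001 -0.0001] [-0.72 -0.31  0.54]
90 False 14.0417 [-0.0001 -0.0001 -0.0002] [ 0.91  0.25 -0.03]
105 False 14.375 [-0.0001 -0.0001 -0.0002] [0.78 0.39 0.41]
120 False 14.7083 [-0.0001 -0.0002 -0.0001] [-0.59 -0.16  0.13]
135 False 15.05 [-0.0001 -0.0002 -0.    ] [-0.26 -0.64  0.37]
150 False 15.3917 [-0.     -0.0003  0.0001] [-0.42  0.31  0.31]
```

View pics/m8.png

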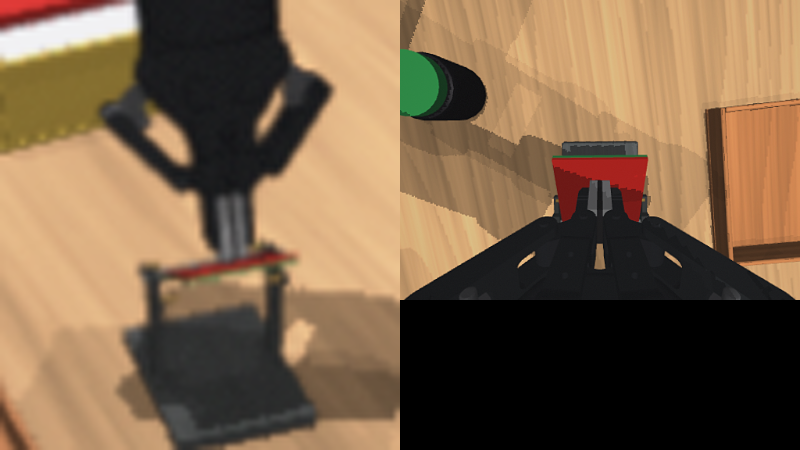

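Red is up and the flag sits at about 145°. Now I'll press it down to the stop with a guard.

```bash
python3 - <<'E'
from plan import *
for th in (165,178):
    p,q=pose(np.radians(th))
    g=env.movel(p,velocity=.05,frame=q,guard=6);s=monitor.sense();print(th,g,s['clock'],(s['position']-p).round(4),s['contact_force'].round(2))
    if g:break
p=np.array(s['position'])-[0,0,.02]
g=env.movel(p,velocity=.015,guard=4);s=monitor.sense();print('press',g,s['clock'],s['position'],s['contact_force'].round(2))
snap('scene','s9')
im=cv2.imread('pics/s9.png')[85:175,180:260];cv2.imwrite('pics/m9.png',cv2.resize(im,(400,450),interpolation=2))
E
```

```text
165 False 15.8833 [ 0.0001 -0.0001  0.0002] [ 1.12 -0.58  0.41]
178 False 16.25 [ 0.0001 -0.0001  0.0002] [ 0.1   0.31 -0.06]
press True 16.7833 [ 0.52145457 -0.14357021  0.06262041] [-1.4   0.12  6.21]
```

View pics/m9.png

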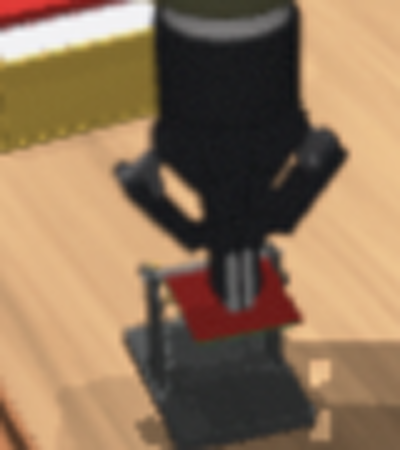

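The push met the stop at 6 N upward, with the tip at z≈0.085, which is the flag's level. I'll draw clear and measure the flag.

```bash
python3 - <<'E'
from plan import *
p=np.array(monitor.sense()['position']);env.movel(p+[0,0,.14],velocity=.12)
env.movel(p+[-.12,-.15,.25],velocity=.2)
snap('scene','s10');snap('top','t10');s=monitor.sense();print(s['clock'],s['contact_force'].round(2))
a=cv2.imread('pics/t10.png')[175:235,300:390];b=cv2.imread('pics/s10.png')[110:185,190:260]
cv2.imwrite('pics/za10.png',cv2.resize(a,None,fx=8,fy=8,interpolation=2));cv2.imwrite('pics/zb10.png',cv2.resize(b,None,fx=8,fy=8,interpolation=2))
E
```

```text
19.5167 [ 0.51  0.03 -0.28]
```

View pics/za10.png

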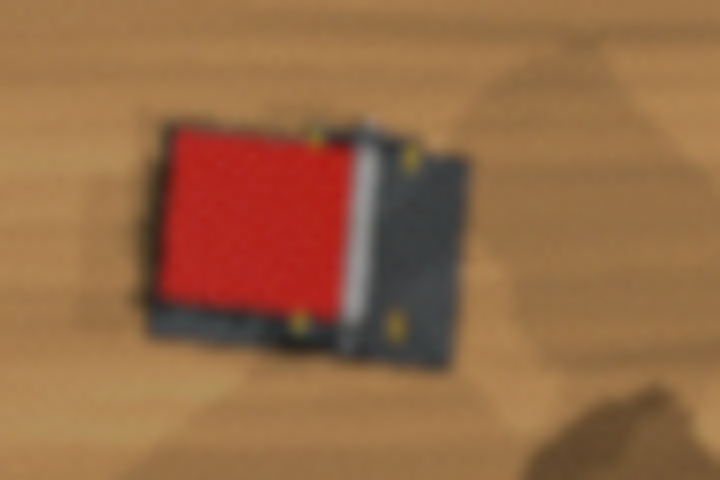

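View pics/zb10.png

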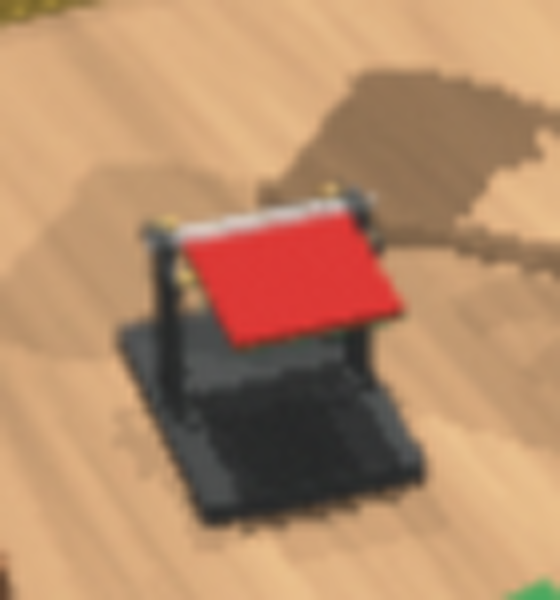

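View pics/s10.png

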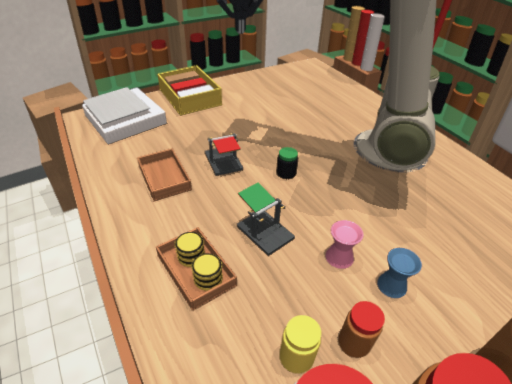

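The flag lies red side up to the left. The base corners, e.g. (165,124) and (450,366) in the zoom, are where they were, and everything else looks unmoved. I'll measure its level.

```bash
python3 - <<'E'
from plan import *
t,s=load('t10'),load('s10')
A={'ff':(175,126),'fn':(157,301),'hf':(355,147),'hn':(340,318)};B={'ff':(236,344),'fn':(402,302),'hf':(183,242),'hn':(352,212)}
f=lambda p,o:((p[0]+.5)/8-.5+o[0],(p[1]+.5)/8-.5+o[1])
T={}
for k in A:
    X,e=tri(ray(t,*f(A[k],(300,175))),ray(s,*f(B[k],(190,110))));T[k]=X;print(k,X.round(4),e.round(4))
dz=(T['ff']+T['fn']-T['hf']-T['hn'])[2]/2;print('angle',np.pi-np.arcsin(dz/.062))
for n in('scene','top'):
    a,b=cv2.imread(f'pics/{n}0.png'),cv2.imread('pics/%s10.png'%n[0])
    for nm,lo,hi in(('green',(45,120,60),(80,255,255)),('blue',(100,100,60),(120,255,255)),('yellow',(25,150,100),(33,255,255))):
        for im in(a,b):
            m=cv2.inRange(cv2.cvtColor(im,40),lo,hi);print(n,nm,sorted([tuple(int(v) for v in cv2.boundingRect(c)) for c in cv2.findContours(m,0,1)[0] if cv2.contourArea(c)>120]))
E
```

```text
ff [ 0.555  -0.1213  0.0881] 0.0012
fn [ 0.4931 -0.1125  0.0905] 0.0062
hf [ 0.5452 -0.1867  0.088 ] 0.001
hn [ 0.4827 -0.1778  0.087 ] 0.0004
angle 3.112246185561591
scene green [(207, 122, 24, 16), (239, 184, 36, 28), (280, 148, 17, 13)]
scene green [(239, 184, 36, 28), (280, 148, 17, 13)]
scene blue [(379, 249, 42, 48)]
scene blue [(379, 249, 41, 48)]
scene yellow [(177, 233, 24, 18), (194, 255, 25, 20)]
scene yellow []
top green [(239, 180, 25, 25), (290, 243, 19, 19), (346, 194, 24, 23)]
top green [(239, 180, 25, 26), (290, 243, 18, 19)]
top blue [(138, 244, 24, 22)]
top blue [(139, 244, 24, 22)]
top yellow [(128, 152, 23, 22), (210, 130, 18, 17), (234, 126, 18, 18), (452, 194, 60, 59)]
top yellow [(128, 152, 23, 22), (210, 130, 18, 18), (234, 126, 18, 18), (452, 194, 60, 35)]
```

```bash
python3 - <<'E'
from h import *
job.hand_in();print(monitor.sense()['clock'])
E
```

```text
the job is handed in; nothing more can be done
the job is handed in; nothing more can be done
```

The flag in front of the empty (right-hand) tray now lies flat to the left with its red face up. The arm is drawn clear and the job is handed in. `hand_in` gave no verdict; the clock read 19.5 s at the last check, well under 38 s.

**How it went:** I pushed the flag up and over from the right with the shut fingertips, then pressed it against its stop.
- **First try:** it missed. Two camera views put the real fingertips about 23 mm behind the reported TCP, so the finger passed outside the flag's edge. This disagrees with the tool description. One 6 N guard stop occurred on that try and I did not find its cause.
- **Second try:** with that offset corrected, the push worked and the press stopped at about 6 N on the flag's stop.

**Last checks:**
- **Flag:** its angle measured about 3.11 rad from two views (needs above 2.95). One of the four corners matched poorly between views (6 mm off); the others agreed to about 1 mm.
- **Stands and other flag:** the worked stand's base corners show no visible shift. The other flag is still green side up and unchanged.
- **Tins, pot and burner:** they are within a pixel of their starting places in the top view.
- **Jar:** I checked it only by eye, and it looks unmoved.
- **One check that failed:** the yellow colour mask found no tins in the final scene view. The tins are plainly visible there, and the top-view mask found them in place.

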